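# Close the seasoning shaker and lift off its dust cap

### The arm

A 6-joint arm with a two-finger parallel gripper is mounted at the origin on the work surface. World frame = base frame: x ahead of the robot, y to its left, z up, the work surface at z = 0. Lengths are in m, angles in rad, forces in N, time in s.
With the tool pointing down it reaches from about 0.35 to 0.85 m from the base axis. Payload 8.1 kg.
Tool frame: the origin (TCP) lies on the mounting face of the last link; the fingertips stand 186 mm ahead of it and the grasp point (between the pads) lies 167 mm ahead of it (robot.finger_overhang is the distance from the TCP to the fingertips, in m); z points along the fingers, y is the line along which they close (so a half turn about z gives the same grasp; the last joint's range is limited). The gripper opens to 93 mm and grips with 3 to 60 N. Pads are 15 mm wide; open, the fingers measure 128 mm over their backs; the gripper's body (75 mm by 188 mm) begins 65 mm behind the grasp point.
Start: joints at [-1.424, 0.13, 1.488, -0, 1.523, -0.085], TCP at [0.138, -0.584, 0.405] pointing down, gripper open.
Joint ranges: [-2.96, 2.96], [-0.89, 2.26], [0.02, 2.5], [-1.34, 4.48], [0, 2.73], [-2.66, 2.66]. Speed limits (rad/s): [2.39, 2.39, 2.79, 3.14, 3.14, 3.14].

### API

Orientations are given as a rotation vector (axis times angle).
In Python, from plant import readout, read_camera, get_calibration, job, robot gives the robot as it stands.
- The arm moves only by the shell command python3 -m handwheel 'ROWS' [FORCE]. ROWS is JSON, a list of rows, each a list of 5 numbers: the shift along the world's x, y, z in cm, then the turn about the world's z in rad, then the closure, from 0 (fully open) to 1 (shut). In form: [[tx, ty, tz, spin, gripper], ...]. A call has 1 to 10 rows; each row shifts and turns the commanded pose from where the row before left it; what a row does not reach is not made up. A row lasts 1/8 s, in which the tool goes at most 62.5 mm and 10.7 degrees, less where a joint would pass 70% of its speed; a pose out of reach is approached as far as the arm can. A call is refused whole if a number of a shift passes 6.25 or a number of a turn 0.188, either way. A call with a gripper value outside its range is refused whole. The fingers move at their own pace and stop on an object; FORCE is the grip in N (left out, the last holds). Time passes only in rows, so rows that do not move let the fingers close. It gives the time, the measured TCP pose, the force, the opening and the grip force at its end, in the units of the state.
- readout.read_state(): the state, without advancing time (a new reading comes with each control period).
- read_camera(name): name is "scene" or "top" or "wrist"; returns the picture (400x640x3 uint8, red, green, blue); there is no depth.
- get_calibration(name): a dict with "fovy" (degrees; the focal length in pixels is half the picture's height over the tangent of half this angle, whatever the lens; pixels are square), "cx", "cy" (the principal point, pixels), "dist_coeffs" ([k1, k2, p1, p2, k3] as OpenCV has them; the pictures are not rectified), "pose" (4x4, takes a point from camera to world coordinates). Camera axes: x right, y down, z forward; pixel columns grow to the right and rows downward; lengths in m; the calibration is good to about 2 mm. A picture is of the moment at which its call begins: read the wrist's pose just before it. get_calibration takes no time and is no camera call; for the wrist camera it gives the pose at the moment of the call.
- job.close_job(): hands the job in; it is judged then, once.
The state is a dict: "t": time; "q": joint angles; "dq": joint speeds; "joint_torque": joint torques, N m; "tool_pos": TCP position; "orientation": TCP orientation; "force": force on the tool from outside, world axes, zero at the start; "wrist_torque": the same for the moment, N m; "opening": finger opening in m; "gripper_force": force on a finger pad.
Only numpy, scipy, OpenCV 4.12 (cv2) and the standard library are available. Lean on these libraries where they do the work, as an engineer would, in place of code of your own. Each camera call takes 0.05 s, during which the arm holds its last target. There are 200 camera calls.

### The job

Get the steel seasoning shaker ready to use on the chopped potatoes: pick up its sprinkler lid with the dust cap sitting on it, lower the two together onto the open tin until the lid is fully home, and only then let go of the lid. Then lift the dust cap alone straight up, leaving the sprinkler lid home and undisturbed on the tin, and finish still holding the cap, level and at rest, about a hand's breadth above the shaker. Keep the tin standing where it is and leave the other things on the worktop alone.

Things in the scene. Friction and masses are not known exactly. Their poses are not given: they have to be found in the camera images.
- tin: Open steel shaker tin, loose, upright on the worktop, about 0.4 kg. Origin: centre of its underside, z up its axis. Body 64 mm across up to z = 70 mm, narrowing to a neck 59 mm across from 74 to 87 mm that tapers to 55 mm at the rim. A bar handle on its +x side reaches 62 mm from the axis, z = 18 to 64 mm; any yaw.
- tin_rim (a point): Centre of the tin's open mouth, at its rim, 95 mm above the tin's underside. The lid's skirt slips over the neck, no thread or catch, about 2 mm of play a side; fully home, the lid's plate rests on the rim and the lid's origin is 78 mm above the tin's origin.
- lid: Steel sprinkler lid (the inner lid), round, loose, about 0.09 kg, right way up on the worktop, with the dust cap on it. Origin: centre of its underside (foot of the skirt), z up. Straight skirt 67 mm across outside, 63 mm inside, open below; flat top plate, upper face z = 20 mm, underside 17 mm. Gripped by the skirt it carries the cap along; the skirt stands out 5 mm all round beyond the cap.
- cap: Dust cap (the outer lid): plain white plastic cup, upside down over the lid's boss, 56 mm across outside, 32 mm high, wall 2 mm, about 0.025 kg, held only by its weight, 2 mm of play a side. Origin: centre of its open lower rim, z up. In place its origin is 20 mm and its flat top 52 mm above the lid's origin (top 130 mm above the worktop once the lid is home).
- lid_boss (a point): Centre of the top of the lid's raised round boss with the sprinkler holes, 32 mm above the lid's underside; 47 mm across, 12 mm high above the plate, hidden inside the cap at the start.
- mill: Bystander: wooden pepper mill, 52 mm across, 116 mm high, loose; origin at the centre of its underside.
- spice: Bystander: small spice shaker, already closed, same materials but 45 mm across and 82 mm high, loose; origin at the centre of its underside.
- bowl: Bystander: white pinch bowl, 88 mm across, 36 mm high, loose; origin at the centre of its underside.
- oil: Bystander: green oil bottle, 56 mm across, 180 mm high, loose; origin at the centre of its underside.
- potato: Bystander: whole potato, 85 x 60 x 60 mm, on the chopping board; origin at the centre of its underside.
- cucumber: Bystander: half a cucumber, 107 mm long, 42 mm thick, on the chopping board; origin under its middle.
- knife: Bystander: kitchen knife, 290 mm long, lying flat on the chopping board, blade to its +x; origin on its underside near the middle.
- board: Chopping board with heaps of cut potato and cucumber, fixed, 250 x 440 mm, 24 mm thick, heaps up to about 70 mm high; origin at the centre of its underside. It lies beyond the shaker's parts, seen from the robot.
Mind the look-alikes: they are no part of the job. What is shaped like the cap but orange or yellow is not meant.

How it is judged:
By the outcome, as a careful person would: the job done as asked, in the order asked, and still so for the second after the job is handed in, while the arm keeps its last pose, push and grip.
It also fails if it takes over 64 s, if anything falls off the work surface, if the arm or the gripper's body presses on something with over 40 N, if the wrist force passes 120 N, or if a joint passes its speed limit or range.

## Working session

There is one attempt and no reset: what is moved stays moved. The work goes in short steps, Python scripts to look and compute and a shell command to move; the robot and the scene stay as the last step left them, time stands still between calls to the robot, and variables do not carry over. Pictures are saved under pics/ and viewed, at most 10 in all, crops included, and the job is handed in when it is done.

```bash
mkdir -p pics; ls
python3 - <<'E'
from plant import readout, read_camera, get_calibration
import cv2
s=readout.read_state();print(s['t'],s['tool_pos'],s['orientation'],s['opening'],s['force'])
for n in ['scene','top']:
    c=get_calibration(n);print(n,c)
    cv2.imwrite(f'pics/{n}0.png',read_camera(n)[:,:,::-1])
E
```

```text
pics
0.0 [ 0.13780867 -0.5837176   0.40369145] [-3.11868406e+00 -3.63059342e-01  1.29743055e-04] 0.09261103134790953 [-0.25223881 -0.92202007  0.27908411]
scene {'fovy': 56.70781522092721, 'cx': 320.7199918650092, 'cy': 191.22617802735147, 'dist_coeffs': array([0.02885673, 0.        , 0.        , 0.        , 0.        ]), 'pose': array([[-0.04668645,  0.65303791, -0.75588482,  1.24061187],
       [ 0.99885404,  0.02253907, -0.04222082,  0.0776665 ],
       [-0.01053485, -0.75698975, -0.65334182,  0.6588977 ],
       [ 0.        ,  0.        ,  0.        ,  1.        ]])}
top {'fovy': 49.17882192796435, 'cx': 322.08331165298534, 'cy': 199.7637115036827, 'dist_coeffs': array([-0.03578583,  0.        ,  0.        ,  0.        ,  0.        ]), 'pose': array([[ 0.01753021, -0.99719906,  0.07270991,  0.47638426],
       [-0.99978902, -0.01826142, -0.00940393,  0.05003187],
       [ 0.01070538, -0.07252972, -0.9973088 ,  1.30688488],
       [ 0.        ,  0.        ,  0.        ,  1.        ]])}
```

View pics/top0.png

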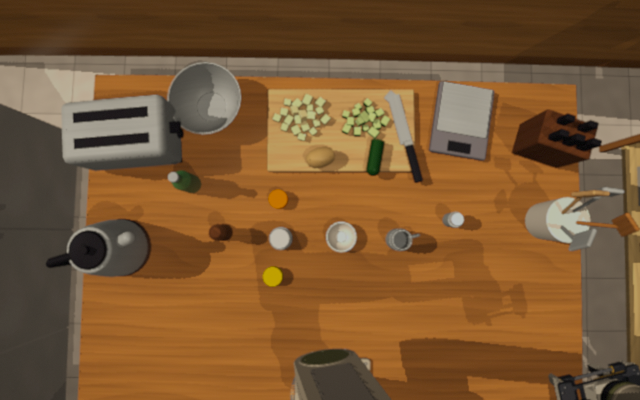

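View pics/scene0.png

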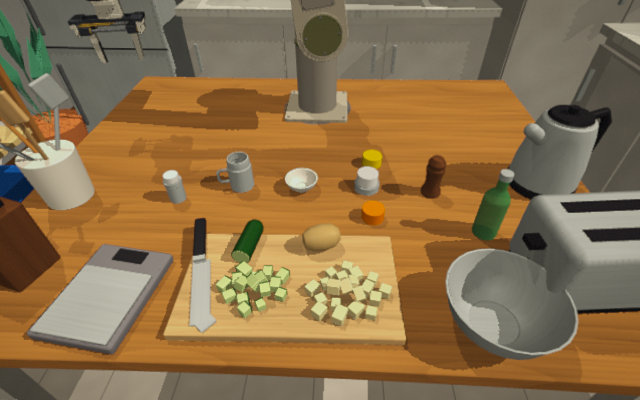

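The top view shows four candidates: the white cap on its lid at (280,238), the orange cup at (278,199), the yellow cup at (273,277) and the white bowl at (342,237). Only (280,238) is a white cup on a steel skirt. The open tin is at (401,239) with its handle towards the right of the picture (-y), and the spice shaker at (454,220) is closed and smaller. I'll confirm this in an enlarged crop.

Run:
```python
import cv2,numpy as np
t=cv2.imread('pics/top0.png');s=cv2.imread('pics/scene0.png')
R=lambda im,x,y,w,h:cv2.resize(im[y:y+h,x:x+w],(400,300),interpolation=cv2.INTER_CUBIC)
a=np.vstack([np.hstack([R(t,250,215,60,45),R(t,375,217,60,45)]),np.hstack([R(s,330,150,80,60),R(s,200,140,80,60)])])
cv2.imwrite('pics/crop1.png',a)
```

```text
(no output)
```

View pics/crop1.png

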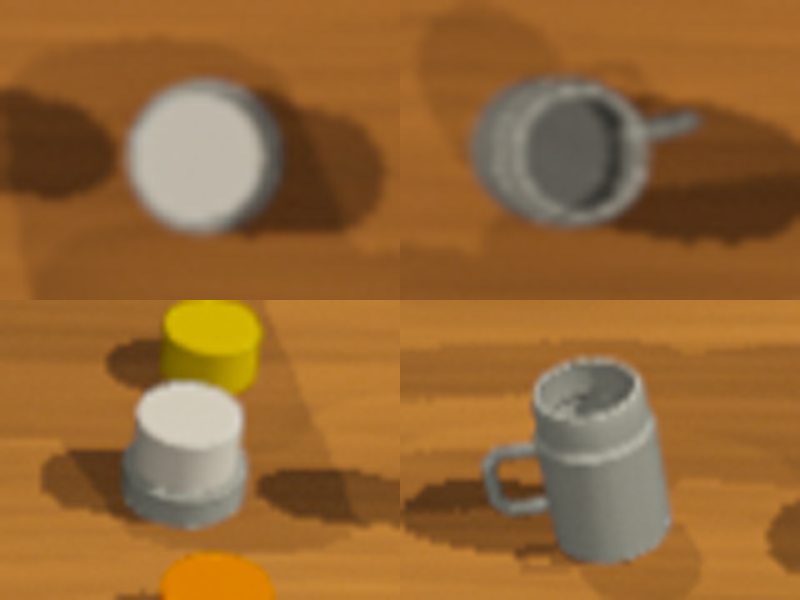

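The crop confirms it: white cup on a steel skirt at top (279.4,238.3) and scene (368,173). The open tin's rim is centred at top (402,239.5) and scene (237.4,157). Next I'll turn these into positions.

```bash
cat > h.py <<'E'
import numpy as np,cv2
from plant import get_calibration
def cam(n):
    c=get_calibration(n);f=200/np.tan(np.radians(c['fovy'])/2)
    return np.array([[f,0,c['cx']],[0,f,c['cy']],[0,0,1.]]),np.array(c['dist_coeffs']),np.array(c['pose'])
def ray(C,px):
    K,d,P=C
    u=cv2.undistortPoints(np.array([[px]],float),K,d)[0,0]
    return P[:3,3],P[:3,:3]@np.array([*u,1])
def atz(C,px,z):
    o,r=ray(C,px);return o+r*(z-o[2])/r[2]
def proj(C,X):
    K,d,P=C;W=np.linalg.inv(P)
    return cv2.projectPoints(np.array(X,float).reshape(-1,3),cv2.Rodrigues(W[:3,:3])[0],W[:3,3],K,d)[0][:,0]
def tri(obs):
    A=np.zeros((3,3));b=np.zeros(3)
    for o,r in obs:
        r=r/np.linalg.norm(r);M=np.eye(3)-np.outer(r,r);A+=M;b+=M@o
    return np.linalg.solve(A,b)
E
python3 - <<'E'
from h import *
from plant import readout
T,S=cam('top'),cam('scene')
for n,z,a,b in [('cap',.052,(279.4,238.3),(368,173)),('tin',.095,(402,239.5),(237.4,157)),]:
    print(n,atz(T,a,z),atz(S,b,z),tri([ray(T,a),ray(S,b)]))
for n,z,a in [('bowl',.036,(342,237)),('spice',.082,(455,219)),('mill',.116,(216,232)),('orange',.032,(278,198)),('yellow',.032,(272,276)),('oil',.18,(174,177)),('handle',.06,(375+295*.15,217+120*.15))]: print(n,atz(T,a,z))
s=readout.read_state();R=cv2.Rodrigues(s['orientation'])[0];print(R,s['tool_pos'])
P=cam('wrist')[2];print('wristcam in tool',R.T@(P[:3,3]-s['tool_pos']),R.T@P[:3,:3])
E
```

```text
cap [0.45517192 0.15829926 0.052     ] [0.46027759 0.16025865 0.052     ] [0.45514391 0.15972715 0.04794836]
tin [ 0.45838641 -0.18480488  0.095     ] [ 0.45896266 -0.18282914  0.095     ] [ 0.45821195 -0.18400261  0.09450158]
bowl [ 0.46183863 -0.02160447  0.036     ]
spice [ 0.51816881 -0.33724831  0.082     ]
mill [0.47013228 0.32543909 0.116     ]
orange [0.5721405  0.16697102 0.032     ]
yellow [0.34587208 0.17882362 0.032     ]
oil [0.61075851 0.42493734 0.18      ]
handle [ 0.47147076 -0.2410164   0.06      ]
[[ 9.73267275e-01  2.29675319e-01 -2.44317333e-04]
 [ 2.29675412e-01 -9.73265966e-01  1.60167272e-03]
 [ 1.30078947e-04 -1.61496933e-03 -9.99998687e-01]] [ 0.13781423 -0.58375167  0.40380645]
wristcam in tool [0.06986717 0.00129985 0.02049612] [[-4.03861433e-04 -9.68763202e-01 -2.47987288e-01]
 [ 9.99999591e-01 -1.90608759e-04 -8.83942550e-04]
 [ 8.09062466e-04 -2.47987544e-01  9.68762883e-01]]
```

```bash
python3 -m handwheel '[[3.2,4,0,-0.0232,0],[3.2,4,0,-0.0232,0],[3.2,4,0,-0.0232,0],[3.2,4,0,-0.0232,0],[3.2,4,0,-0.0232,0],[3.2,4,0,-0.0232,0],[3.2,4,0,-0.0232,0],[3.2,4,0,-0.0232,0],[3.2,4,0,-0.0232,0],[3.2,4,0,-0.0232,0]]' 20 && python3 -m handwheel '[[0,0,0,0,0],[0,0,0,0,0]]'
python3 - <<'E'
from h import *
from plant import readout,read_camera
import pickle
s=readout.read_state();print(s['t'],s['tool_pos'],s['orientation'])
C=cam('wrist');im=read_camera('wrist')[:,:,::-1];pickle.dump(C,open('c1.pkl','wb'));cv2.imwrite('pics/w1.png',im)
print(proj(C,[(.4585,-.184,.095)]))
E
```

```text
t: 1.35
tool_pos: [0.4586, -0.1824, 0.4045]
orientation: [-3.142, 0.002, 0.0]
force: [0.1, -0.1, -0.1]
opening: 0.0929
gripper_force: 0.0
t: 1.6
tool_pos: [0.4576, -0.1841, 0.4043]
orientation: [3.142, 0.001, -0.002]
force: [0.3, 0.6, 0.1]
opening: 0.0928
gripper_force: 0.0
1.6 [ 0.45759593 -0.18408822  0.40431901] [ 3.14155412e+00  1.29369315e-03 -1.68151835e-03]
[[318.52967948 194.81502389]]
```

View pics/w1.png

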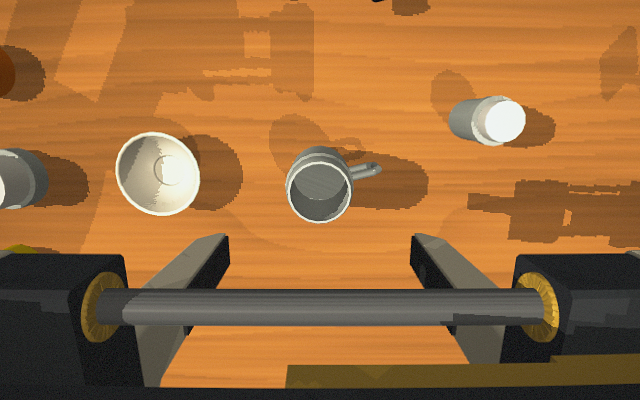

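The wrist view shows the tin's mouth at about (319,192), against a prediction of (318.5,194.8), with the handle to the right. I'll refine this with an ellipse fit and move to the lid.

```bash
cat >> h.py <<'E'
def fitrim(im,C,X,r,tol=.12):
    """fit circle of radius r at height X[2]: find xy that maximises the image gradient along the projected circle"""
    g=cv2.GaussianBlur(cv2.cvtColor(np.ascontiguousarray(im),cv2.COLOR_BGR2GRAY).astype(np.float32),(0,0),1)
    m=np.hypot(cv2.Sobel(g,5,1,0),cv2.Sobel(g,5,0,1))
    a=np.linspace(0,2*np.pi,120,endpoint=False);best=[]
    for dx in np.arange(-.008,.0081,.0005):
        for dy in np.arange(-.008,.0081,.0005):
            p=proj(C,np.c_[X[0]+dx+r*np.cos(a),X[1]+dy+r*np.sin(a),np.full(120,X[2])]).astype(np.float32)
            v=cv2.remap(m,p[:,:1],p[:,1:],cv2.INTER_LINEAR)
            best.append((float(v.mean()),X[0]+dx,X[1]+dy))
    return sorted(best)[::-1][:3]
E
python3 - <<'E'
from h import *
import pickle
C=pickle.load(open('c1.pkl','rb'));im=cv2.imread('pics/w1.png')
print(fitrim(im,C,(.4585,-.184,.095),.0275))
T=cam('top');t=cv2.imread('pics/top0.png');S=cam('scene');s=cv2.imread('pics/scene0.png')
for n,i,c in (('t',t,T),('s',s,S)):
    print(n,fitrim(i,c,(.4585,-.184,.095),.0275),fitrim(i,c,(.456,.159,.052),.028))
E
python3 -m handwheel '[[0,4.3,0,0,0],[0,4.3,0,0,0],[0,4.3,0,0,0],[0,4.3,0,0,0],[0,4.3,0,0,0],[0,4.3,0,0,0],[0,4.3,0,0,0],[0,4.2,0,0,0],[0,0,0,0,0],[0,0,0,0,0]]'
python3 - <<'E'
from h import *
from plant import readout,read_camera
s=readout.read_state();print(s['t'],s['tool_pos'],s['orientation'])
C=cam('wrist');im=read_camera('wrist')[:,:,::-1];cv2.imwrite('pics/w2.png',im)
print(fitrim(im,C,(.456,.159,.052),.028),proj(C,[(.456,.159,.052)]))
E
```

```text
[(197.24215698242188, np.float64(0.4605), np.float64(-0.184)), (194.29794311523438, np.float64(0.46), np.float64(-0.184)), (189.51473999023438, np.float64(0.4605), np.float64(-0.1845))]
t [(76.13542938232422, np.float64(0.4545), np.float64(-0.186)), (76.0603256225586, np.float64(0.4545), np.float64(-0.1865)), (75.94227600097656, np.float64(0.454), np.float64(-0.186))] [(186.26132202148438, np.float64(0.455), np.float64(0.1595)), (186.23912048339844, np.float64(0.4555), np.float64(0.1595)), (185.9344024658203, np.float64(0.455), np.float64(0.159))]
s [(81.92816925048828, np.float64(0.46), np.float64(-0.188)), (81.92605590820312, np.float64(0.4605), np.float64(-0.188)), (81.88517761230469, np.float64(0.461), np.float64(-0.188))] [(191.0106964111328, np.float64(0.4575), np.float64(0.159)), (190.76478576660156, np.float64(0.4575), np.float64(0.1595)), (190.54739379882812, np.float64(0.457), np.float64(0.159))]
t: 2.9
tool_pos: [0.458, 0.1578, 0.4046]
orientation: [3.141, -0.002, -0.0]
force: [-0.4, -0.4, 0.4]
opening: 0.0929
gripper_force: 0.0
2.9 [0.45803645 0.15779127 0.40462817] [ 3.14093762e+00 -1.86300080e-03 -2.24452614e-04]
[(203.70355224609375, np.float64(0.4575), np.float64(0.1595)), (201.71490478515625, np.float64(0.4575), np.float64(0.159)), (199.64564514160156, np.float64(0.457), np.float64(0.1595))] [[317.31655818 187.70678359]]
```

View pics/w2.png

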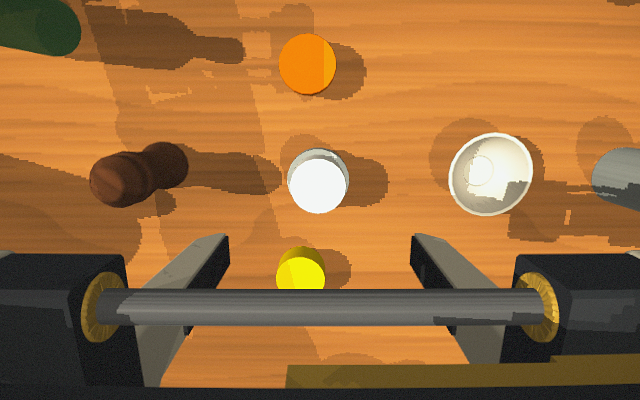

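The white cap is at (318,182), with its steel skirt visible behind it. Orange at (307,63) and yellow at (300,272) are clear of the fingers. The cap measures (0.4575, 0.1595), so I'll descend now.

```bash
python3 -m handwheel '[[-0.05,0.15,-4,0,0],[0,0,-4,0,0],[0,0,-4,0,0],[0,0,-4,0,0],[0,0,-2.5,0,0],[0,0,-1.5,0,0],[0,0,-0.9,0,0],[0,0,-0.4,0,0],[0,0,0,0,0],[0,0,0,0,0]]'
python3 - <<'E'
from h import *
from plant import readout,read_camera
s=readout.read_state();print(s['tool_pos'])
C=cam('wrist');im=read_camera('wrist')[:,:,::-1];cv2.imwrite('pics/w3.png',im)
print(fitrim(im,C,(.4575,.1595,.052),.028)[0])
E
```

```text
t: 4.2
tool_pos: [0.4578, 0.1607, 0.1926]
orientation: [-3.141, 0.0, -0.002]
force: [0.3, 0.5, 0.1]
opening: 0.093
gripper_force: 0.0
[0.45780181 0.16071275 0.19256472]
(75.27859497070312, np.float64(0.4565), np.float64(0.159))
```

View pics/w3.png

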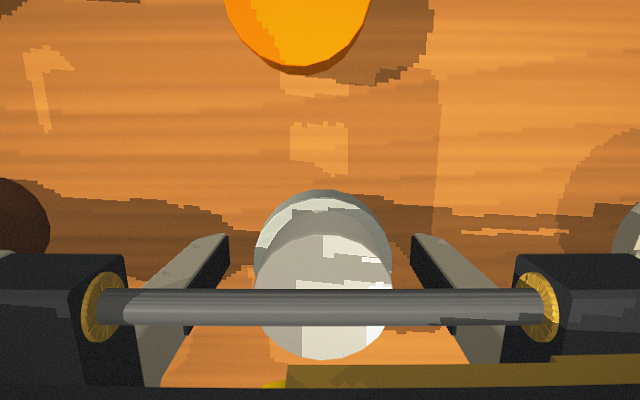

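The cap and lid lie midway between the open fingers, with the skirt rim at (322,190) and the cap top around (322,300). I'll lower 2.5 mm more and close.

```bash
python3 -m handwheel '[[0,-0.1,-0.25,0,0],[0,0,0,0,0],[0,0,0,0,0.6],[0,0,0,0,0.6],[0,0,0,0,0.6],[0,0,0,0,0.6],[0,0,0,0,0.6],[0,0,0,0,0.6]]' 20; python3 -m handwheel '[[0,0,0.5,0,0.6],[0,0,1,0,0.6],[0,0,2.5,0,0.6],[0,0,3,0,0.6],[0,0,3,0,0.6],[0,0,3,0,0.6],[0,0,0,0,0.6],[0,0,0,0,0.6]]'
python3 - <<'E'
from h import *
from plant import readout,read_camera
import numpy as np
s=readout.read_state();p=s['tool_pos'];print(p)
for n in ('scene','wrist'):
  C=cam(n);im=read_camera(n)[:,:,::-1];cv2.imwrite(f'pics/{n}4.png',im)
  print(n,fitrim(im,C,(p[0],p[1],p[2]-.186-.004+.052),.028)[0],proj(C,[(p[0],p[1],p[2]-.15)]))
a=cv2.imread('pics/scene4.png')[60:240,300:460];b=cv2.imread('pics/wrist4.png')
cv2.imwrite('pics/m4.png',np.hstack([cv2.resize(a,(356,400)),cv2.resize(b[150:400,200:440],(384,400))]))
E
```

```text
t: 5.25
tool_pos: [0.4574, 0.1595, 0.1893]
orientation: [3.142, -0.0, 0.0]
force: [1.0, -0.1, 0.0]
opening: 0.0655
gripper_force: 20.0
t: 6.25
tool_pos: [0.4571, 0.1595, 0.3187]
orientation: [3.141, -0.0, -0.001]
force: [-0.3, -0.4, -1.8]
opening: 0.0657
gripper_force: 20.0
[0.45707919 0.15948019 0.318674  ]
scene (61.1441650390625, np.float64(0.4570791944233647), np.float64(0.16048019361036173)) [[371.11291944 134.5992802 ]]
wrist (73.18204498291016, np.float64(0.4570791944233647), np.float64(0.15848019361036172)) [[317.13280928 287.1180693 ]]
```

View pics/m4.png

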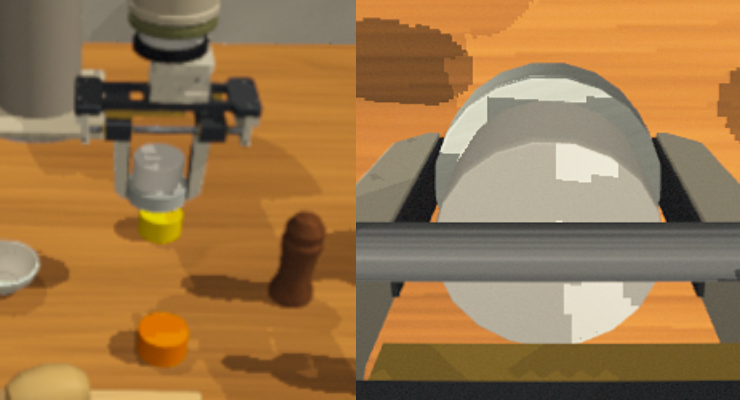

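The lid and cap are held cleanly and level between the pads. I'll measure the lid's x offset in the grip from the visible skirt arc.

Run:
```python
from h import *
from plant import readout
p=readout.read_state()['tool_pos'];C=cam('wrist');im=cv2.imread('pics/wrist4.png')
g=cv2.GaussianBlur(cv2.cvtColor(im,cv2.COLOR_BGR2GRAY).astype(np.float32),(0,0),1)
m=np.hypot(cv2.Sobel(g,5,1,0),cv2.Sobel(g,5,0,1))
a=np.radians(np.linspace(-55,55,80))
for nm,z in (('plate',-.1693),('foot',-.1893)):
    r=[]
    for dx in np.arange(-.008,.0081,.0005):
        q=proj(C,np.c_[p[0]+dx+.0335*np.cos(a),p[1]+.0335*np.sin(a),np.full(80,p[2]+z)]).astype(np.float32)
        r.append((round(float(cv2.remap(m,q[:,:1],q[:,1:],1).mean()),1),round(dx*1000,1)))
    print(nm,sorted(r)[::-1][:4])
```

```text
plate [(143.5, np.float64(-1.0)), (143.3, np.float64(-0.5)), (97.7, np.float64(-1.5)), (94.6, np.float64(0.0))]
foot [(153.6, np.float64(-5.5)), (136.8, np.float64(-5.0)), (125.1, np.float64(-6.0)), (95.9, np.float64(-4.5))]
```

Run:
```python
from h import *
from plant import readout
p=readout.read_state()['tool_pos'];C=cam('wrist');im=cv2.imread('pics/wrist4.png')
for dx in (-.002,0,.002): print(dx,proj(C,[(p[0]+dx+.0335,p[1],p[2]+z) for z in (-.1693,-.1893)]).round(1).tolist())
print(proj(C,[(p[0]+.028,p[1],p[2]+z) for z in (-.1373,-.1693)]).round(1).tolist())
print([(r,im[r,318].tolist()) for r in range(176,246,2)])
```

```text
-0.002 [[317.3, 200.8], [317.6, 190.8]]
0 [[317.3, 196.5], [317.6, 186.8]]
0.002 [[317.3, 192.0], [317.6, 182.9]]
[[316.8, 233.0], [317.4, 208.5]]
[(176, [71, 153, 232]), (178, [69, 150, 230]), (180, [73, 158, 235]), (182, [75, 154, 231]), (184, [62, 141, 220]), (186, [60, 139, 221]), (188, [68, 147, 233]), (190, [112, 123, 123]), (192, [107, 121, 120]), (194, [106, 116, 116]), (196, [106, 120, 116]), (198, [119, 134, 133]), (200, [204, 223, 224]), (202, [201, 220, 220]), (204, [199, 219, 220]), (206, [195, 218, 218]), (208, [197, 218, 218]), (210, [197, 216, 215]), (212, [194, 218, 218]), (214, [124, 140, 146]), (216, [126, 144, 149]), (218, [127, 141, 148]), (220, [129, 143, 149]), (222, [127, 141, 148]), (224, [128, 146, 149]), (226, [129, 143, 149]), (228, [128, 142, 150]), (230, [130, 145, 150]), (232, [127, 141, 147]), (234, [127, 143, 146]), (236, [133, 147, 155]), (238, [139, 158, 163]), (240, [166, 185, 193]), (242, [156, 176, 184]), (244, [159, 179, 188])]
```

Both skirt edges put the lid 1 mm toward -x of the tool axis. Fusing the views, the tin is at about (0.459,-0.184), so I'll aim the tool at (0.460,-0.184).

```bash
python3 -m handwheel '[[0,-1,0,0,0.6],[0,-3,0,0,0.6],[0,-4.5,0,0,0.6],[0.1,-4.5,0,0,0.6],[0.1,-4.5,0,0,0.6],[0.1,-4.5,0,0,0.6],[0,-4.5,0,0,0.6],[0,-4.5,0,0,0.6],[0,-2.5,0,0,0.6],[0,-0.9,0,0,0.6]]'; python3 -m handwheel '[[0,0,-1,0,0.6],[0,0,-1,0,0.6],[0,0,0,0,0.6],[0,0,0,0,0.6]]'
python3 - <<'E'
from h import *
from plant import readout,read_camera
s=readout.read_state();p=s['tool_pos'];print(p,p[2]-.1893)
out=[]
for n in ('scene','top','wrist'):
  C=cam(n);im=read_camera(n)[:,:,::-1];cv2.imwrite(f'pics/{n}5.png',im)
  if n=='scene':
    x,y=proj(C,[(p[0],p[1],.09)])[0].astype(int);out.append(cv2.resize(im[y-35:y+45,x-40:x+40],(400,400),interpolation=2))
out.append(im[150:400,200:440]);out[1]=cv2.resize(out[1],(384,400))
cv2.imwrite('pics/m5.png',np.hstack(out));print(x,y)
E
```

```text
t: 7.6
tool_pos: [0.4597, -0.186, 0.3185]
orientation: [-3.141, 0.004, 0.002]
force: [-0.1, 0.3, -1.2]
opening: 0.0658
gripper_force: 20.0
t: 8.1
tool_pos: [0.4604, -0.1838, 0.2991]
orientation: [-3.141, -0.001, 0.0]
force: [0.8, -0.5, -1.1]
opening: 0.0656
gripper_force: 20.0
[ 0.46044663 -0.18381405  0.29912946] 0.10982945537990188
237 158
```

View pics/m5.png

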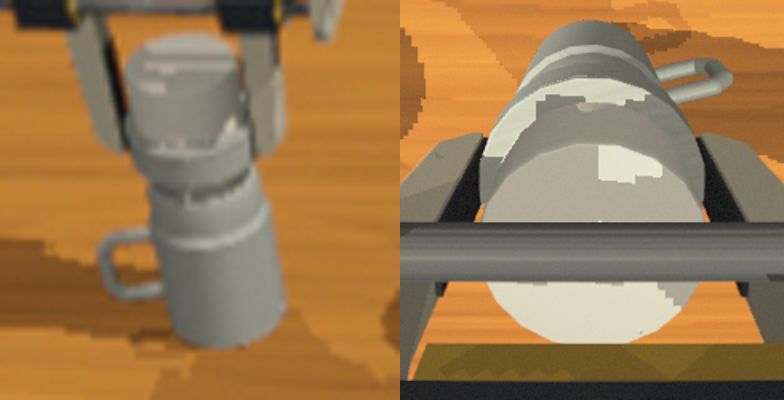

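The lid hangs above the tin, apparently aligned. The wrist view shows the tin's shoulder and body behind the lid, so I can measure the tin against the lid in a single picture.

Run:
```python
from h import *
from plant import readout
p=readout.read_state()['tool_pos'];C=cam('wrist');im=cv2.imread('pics/wrist5.png')
g=cv2.GaussianBlur(cv2.cvtColor(im,cv2.COLOR_BGR2GRAY).astype(np.float32),(0,0),1)
m=np.hypot(cv2.Sobel(g,5,1,0),cv2.Sobel(g,5,0,1))
for nm,z,R,w in (('lidplate',p[2]-.1693,.0335,55),('lidfoot',p[2]-.1893,.0335,55),('body70',.070,.032,40),('base',0,.032,45)):
    a=np.radians(np.linspace(-w,w,80));r=[]
    for dx in np.arange(-.007,.0071,.0005):
      for dy in np.arange(-.004,.0041,.0005):
        q=proj(C,np.c_[p[0]+dx+R*np.cos(a),p[1]+dy+R*np.sin(a),np.full(80,z)]).astype(np.float32)
        r.append((round(float(cv2.remap(m,q[:,:1],q[:,1:],1).mean()),1),round(dx*1000,1),round(dy*1000,1)))
    print(nm,*[tuple(map(float,t)) for t in sorted(r)[::-1][:3]])
c=int(proj(C,[(p[0]+.03,p[1],.07)])[0][0])
print(c,[(r,int(g[r,c])) for r in range(156,206)])
for z,R in ((p[2]-.1893,.0335),(.074,.0295),(.07,.032),(0,.032)): print(z,proj(C,[(p[0]+R,p[1],z),(p[0]+R+.001,p[1],z)])[:,1].round(1))
```

```text
lidplate (160.6, -0.5, -0.5) (160.5, -0.5, -1.0) (151.1, -0.0, -1.0)
lidfoot (148.9, -5.0, 0.0) (147.1, -5.0, 0.5) (146.8, -5.0, -0.5)
body70 (132.4, -1.0, 0.0) (132.3, -1.0, -0.5) (125.2, -1.0, 0.5)
base (57.2, -1.0, -2.5) (57.2, -1.0, -3.0) (57.1, -1.0, -3.5)
318 [(156, 138), (157, 138), (158, 140), (159, 143), (160, 145), (161, 143), (162, 135), (163, 123), (164, 117), (165, 115), (166, 114), (167, 114), (168, 113), (169, 113), (170, 112), (171, 112), (172, 112), (173, 111), (174, 110), (175, 109), (176, 109), (177, 121), (178, 146), (179, 165), (180, 172), (181, 170), (182, 156), (183, 134), (184, 122), (185, 121), (186, 123), (187, 124), (188, 124), (189, 120), (190, 117), (191, 115), (192, 115), (193, 115), (194, 113), (195, 110), (196, 110), (197, 118), (198, 146), (199, 183), (200, 205), (201, 209), (202, 209), (203, 210), (204, 210), (205, 210)]
0.1103903314298599 [187.9 186. ]
0.074 [181.6 180. ]
0.07 [176.3 174.7]
0 [160.7 159.5]
```

The lid (-0.8, -0.5 mm) and tin (-1, 0 mm) agree to within 1 mm, so I'll lower slowly and watch the force.

```bash
python3 -m handwheel '[[0,0,-0.6,0,0.6],[0,0,-0.6,0,0.6],[0,0,-0.4,0,0.6],[0,0,-0.3,0,0.6],[0,0,-0.3,0,0.6],[0,0,0,0,0.6]]'; python3 -m handwheel '[[0,0,-0.2,0,0.6],[0,0,-0.2,0,0.6],[0,0,-0.2,0,0.6],[0,0,-0.2,0,0.6],[0,0,-0.1,0,0.6],[0,0,0,0,0.6],[0,0,0,0,0.6]]'
```

```text
t: 9.0
tool_pos: [0.4603, -0.1844, 0.277]
orientation: [-3.141, 0.0, 0.001]
force: [0.4, 0.7, -0.9]
opening: 0.0659
gripper_force: 20.0
t: 9.88
tool_pos: [0.4604, -0.1845, 0.2683]
orientation: [3.142, -0.0, 0.0]
force: [0.3, 0.5, -1.5]
opening: 0.066
gripper_force: 20.0
```

```bash
python3 -m handwheel '[[0,0,-0.1,0,0.6],[0,0,0,0,0.6],[0,0,0,0,0.6]]'; python3 -m handwheel '[[0,0,-0.1,0,0.6],[0,0,0,0,0.6],[0,0,0,0,0.6]]'
```

```text
t: 10.25
tool_pos: [0.4604, -0.1845, 0.2673]
orientation: [3.142, -0.0, 0.0]
force: [0.3, 0.2, -0.4]
opening: 0.0659
gripper_force: 20.0
t: 10.62
tool_pos: [0.4606, -0.1845, 0.2671]
orientation: [3.141, -0.0, 0.001]
force: [-2.1, 0.9, 5.8]
opening: 0.0658
gripper_force: 20.0
```

The lid is seated: force is +5.8 N and the tool height equals the computed home height of 0.2673. Release and rise to cap height.

```bash
python3 -m handwheel '[[0,0,0,0,0.22],[0,0,0,0,0.15],[0,0,0,0,0],[0,0,0,0,0],[0,0,0,0,0],[0,0,0.5,0,0],[0,0,1,0,0],[0,0,0.7,0,0],[0,0,0,0,0],[0,0,0,0,0]]'
python3 - <<'E'
from h import *
from plant import readout,read_camera
s=readout.read_state();p=s['tool_pos'];print(p,s['force'])
C=cam('wrist');im=read_camera('wrist')[:,:,::-1].copy();cv2.imwrite('pics/wrist6.png',im)
print('cap',fitrim(im,C,(p[0],p[1],.130),.028)[0])
for nm,R,z in (('foot',.0335,.078),('plate',.0335,.098),('capfoot',.028,.098)): print(nm,proj(C,[(p[0]+R-.001,p[1],z)])[0].round(1))
g=im[:,:,0];print([(r,int(g[r,318])) for r in range(150,236,1)])
S=read_camera('scene')[:,:,::-1];a=cv2.resize(S[110:200,195:285],(400,400),interpolation=2)
cv2.imwrite('pics/m6.png',np.hstack([a,cv2.resize(im[150:400,200:440],(384,400))]))
E
```

```text
t: 11.88
tool_pos: [0.4603, -0.1844, 0.2882]
orientation: [3.142, -0.0, 0.0]
force: [-0.1, 0.9, -0.0]
opening: 0.093
gripper_force: 0.0
[ 0.46032875 -0.1844396   0.28823491] [-0.12500538  0.86717638 -0.03114003]
cap (68.7295913696289, np.float64(0.46432875071846974), np.float64(-0.18893960047315758))
foot [318.  181.5]
plate [317.8 189.3]
capfoot [317.8 199.9]
[(150, 57), (151, 60), (152, 58), (153, 54), (154, 57), (155, 58), (156, 63), (157, 52), (158, 57), (159, 51), (160, 59), (161, 61), (162, 54), (163, 57), (164, 96), (165, 99), (166, 99), (167, 102), (168, 97), (169, 99), (170, 101), (171, 95), (172, 94), (173, 98), (174, 96), (175, 97), (176, 96), (177, 92), (178, 94), (179, 94), (180, 88), (181, 102), (182, 99), (183, 101), (184, 99), (185, 100), (186, 89), (187, 98), (188, 161), (189, 188), (190, 183), (191, 180), (192, 185), (193, 178), (194, 183), (195, 183), (196, 179), (197, 182), (198, 180), (199, 176), (200, 180), (201, 171), (202, 140), (203, 137), (204, 137), (205, 141), (206, 140), (207, 118), (208, 119), (209, 114), (210, 119), (211, 115), (212, 114), (213, 119), (214, 115), (215, 117), (216, 117), (217, 120), (218, 117), (219, 118), (220, 125), (221, 149), (222, 153), (223, 148), (224, 144), (225, 147), (226, 143), (227, 144), (228, 146), (229, 146), (230, 148), (231, 145), (232, 150), (233, 146), (234, 147), (235, 145)]
```

View pics/m6.png

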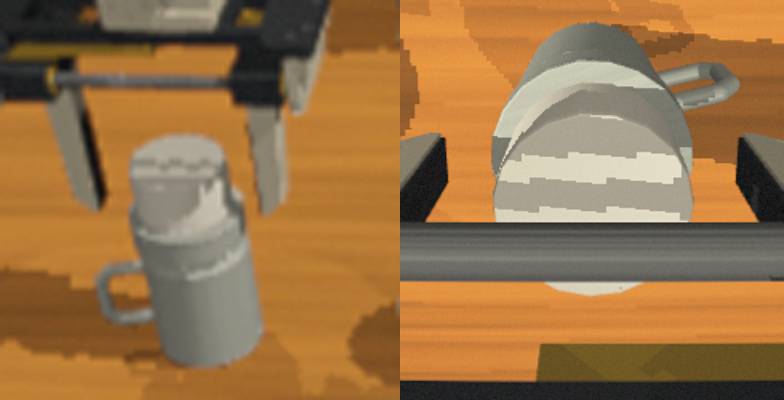

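The lid is home and level on the tin: its plate edge is at row 188, against 189.3 predicted. The fingers straddle the cap with the tips about 5 mm above the plate, so grip the cap gently.

```bash
python3 -m handwheel '[[0,0,0.1,0,0.2],[0,0,0,0,0.3],[0,0,0,0,0.35],[0,0,0,0,0.4],[0,0,0,0,0.5],[0,0,0,0,0.6],[0,0,0,0,0.6],[0,0,0,0,0.6],[0,0,0,0,0.6]]' 8; python3 -m handwheel '[[0,0,0.2,0,0.6],[0,0,0.3,0,0.6],[0,0,0.5,0,0.6],[0,0,0.5,0,0.6],[0,0,0,0,0.6],[0,0,0,0,0.6]]'
```

```text
t: 13.1
tool_pos: [0.4604, -0.1844, 0.2892]
orientation: [-3.142, 0.0, 0.0]
force: [0.4, -0.6, -0.5]
opening: 0.0568
gripper_force: 8.0
t: 13.85
tool_pos: [0.4603, -0.1844, 0.3042]
orientation: [3.142, -0.0, 0.0]
force: [-0.0, 0.5, -0.7]
opening: 0.0564
gripper_force: 8.0
```

Force is only -0.7 N, so the cap alone is rising and the lid (0.9 N more) is not coming along. I'll continue up to a 10 cm lift in total.

```bash
python3 -m handwheel '[[0,0,1,0,0.6],[0,0,1.5,0,0.6],[0,0,1.5,0,0.6],[0,0,1.5,0,0.6],[0,0,1.5,0,0.6],[0,0,1,0,0.6],[0,0,0.5,0,0.6],[0,0,0,0,0.6],[0,0,0,0,0.6],[0,0,0,0,0.6]]'
python3 - <<'E'
from h import *
from plant import readout,read_camera
s=readout.read_state();p=s['tool_pos'];print(p,s['dq'].round(3) if hasattr(s['dq'],'round') else s['dq'])
S=read_camera('scene')[:,:,::-1];w=read_camera('wrist')[:,:,::-1]
a=cv2.resize(S[70:200,180:310],(400,400),interpolation=2)
cv2.imwrite('pics/m7.png',np.hstack([a,cv2.resize(w[150:400,200:440],(384,400))]))
E
```

```text
t: 15.1
tool_pos: [0.4602, -0.1844, 0.3886]
orientation: [-3.141, 0.0, 0.001]
force: [-0.5, -0.3, -0.1]
opening: 0.0567
gripper_force: 8.0
[ 0.46022382 -0.18439258  0.38861537] [ 0.001 -0.    -0.001 -0.002  0.     0.001]
```

View pics/m7.png

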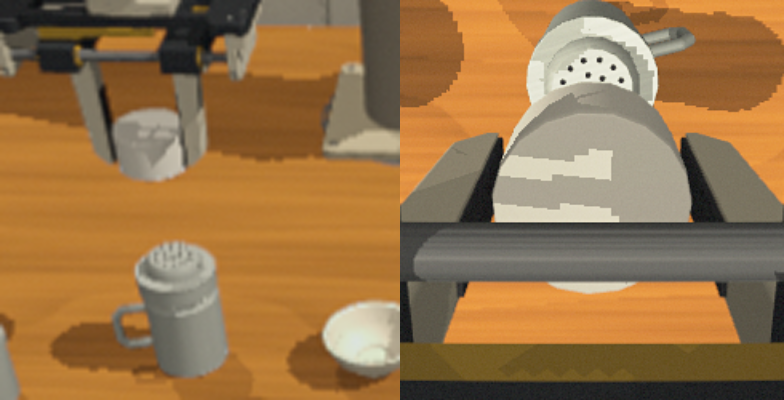

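The cap is held level about 9 cm above the shaker. The sprinkler lid sits home on the tin with its holes visible, and the arm is at rest.

```bash
python3 -c "
from plant import job
print(job.close_job())"
```

```text
the job is handed in; nothing more can be done
None
```

The job is handed in at about 15 s: the sprinkler lid is home on the tin, and the arm is holding the dust cap level and still about 9 cm above the shaker; the hand-in gave no verdict.

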